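# Turn the whetstone over into its holder and lay the flattening plate on it

### The arm

A 6-joint arm with a two-finger parallel gripper is mounted at the origin on the work surface. World frame = base frame: x ahead of the robot, y to its left, z up, the work surface at z = 0. Lengths are in mm, angles in rad, forces in N, time in s.
With the tool pointing down it reaches from about 200 to 875 mm from the base axis. Payload 3.4 kg.
Tool frame: the origin (TCP) lies midway between the tips of the shut fingers; the grasp point (between the pads) lies 19 mm behind it (arm.grip_point_offset is the z of the grasp point in the tool frame, in mm); z points along the fingers, y is the line along which they close (so a half turn about z gives the same grasp; the last joint's range is limited). The gripper opens to 94 mm and grips with 3 to 60 N. Pads are 16 mm wide; open, the fingers measure 119 mm over their backs; the gripper's body (75 mm by 177 mm) begins 78 mm behind the grasp point.
Start: joints at [1.008, 0.276, 1.505, -0, 1.361, -0.121], TCP at [245.873, 519.819, 205.493] pointing down, gripper open.
Joint ranges: [-2.89, 2.89], [-0.75, 2.08], [0.22, 2.7], [-1.18, 4.32], [0.11, 2.71], [-2.7, 2.7]. Speed limits (rad/s): [2.57, 2.57, 3.14, 3.14, 3.14, 3.14].

### API

Orientations are given as a rotation vector (axis times angle).
In Python, from plant import arm, effector, eyes, models, monitor gives the robot as it stands. The module is installed in compiled form; this text tells all that it offers. Calls block until the motion is done:
- arm.move_ptp(position, orientation): joint-space move of the TCP to a pose.
- arm.move_straight(position, rotation=None, v=150, stop_force=None): straight line of the TCP; rotation=None keeps the orientation; v is the mean speed in mm/s. With stop_force (N) it stops when the force on the tool has changed by that much, and returns True; else False.
- arm.set_joints(angles): joint-space move.
- effector.ungrasp() and effector.clamp(): open the fingers fully, or close them until they stop; the grip force is fixed at half the most.
- arm.dwell(seconds).
- arm.solve_ik(position, orientation): joint angles nearest the present ones, or None.
- eyes.capture(name): name is "scene" or "top"; returns (picture, depth): 400x640x3 uint8, red, green, blue; 400x640 float32, mm along the optical axis (not along the pixel's ray), 0 where there is no reading.
- eyes.camera_model(name): a dict with "fx", "fy", "cx", "cy" (pixels), "k1" (the pictures are not rectified: a ray, as slopes to the right and down, at radius r is drawn at 1 + k1 r^2 times it, then the intrinsics apply), "view" (4x4, takes a point from world to camera coordinates). Camera axes: x right, y down, z forward; pixel columns grow to the right and rows downward; lengths in mm; the calibration is good to about 2 mm. A picture is of the moment at which its call begins. camera_model takes no time and is no camera call.
A pose or a line that the arm cannot do raises arm.PlanningError and nothing moves.
- arm.job_done(): hands the job in; it is judged then, once.
Trained networks look in the newest picture that a camera, given by its name, has taken for a name from the list of things; names that differ only in an ending like _2 or _b are one class to them, and where a whole thing is asked for, a point or a joint stands for the part that bears it (a point fixed in the world has none). Each returns a list of dicts, best first, with "confidence" (0 to 1); they miss things now and then, are a little off and sometimes report something else, mostly with a low value. They report only what shows in the picture. A call takes as long as a camera call. They do not tell look-alikes from the thing itself.
- models.spot_in(label, camera): "bbox" ([centre column, centre row, width, height] in pixels, round what is visible of it).
Readings, each from a call of its own:
- monitor.current_t(): time.
- monitor.current_joint_pos(): joint angles.
- monitor.current_qvel(): joint speeds.
- monitor.current_tau(): joint torques, N m.
- monitor.current_eef_pos(): TCP position.
- monitor.current_eef_rot(): TCP orientation.
- monitor.current_contact_force(): force on the tool from outside, world axes, zero at the start.
- monitor.current_torque(): the same for the moment, N m.
- monitor.current_finger_gap(): finger opening in mm.
- monitor.current_gripper_force(): force on a finger pad.
Only numpy, scipy, OpenCV 4.12 (cv2) and the standard library are available. Lean on these libraries where they do the work, as an engineer would, in place of code of your own. Each camera call takes 0.05 s, during which the arm holds its last target. There are 200 camera calls.

### The job

Get the two-sided whetstone ready for flattening: turn it over and seat it fully home in the black stone holder with its brick-red coarse face up, then lay the steel flattening plate squarely on top of it, wooden handle up and all edges flush with the stone's. The stone chips easily, so never drop it or let it topple, and leave the ear defenders, the hammer, the blade blank and the green tin where they lie.

Things in the scene. Friction and masses are not known exactly. Their poses are not given: they have to be found in the camera images.
- stone: Loose two-sided whetstone, a block 150 long (x) x 50 wide (y) x 36 thick (z), about 0.5 kg. Origin at the block's centre. Its +z axis points out of the cream fine face, -z out of the brick-red coarse face. Starts lying flat on the bench, cream face up. It stands by itself on its 50 x 36 end.
- holder: Fixed stone holder: black board 200 (x) x 86 (y) x 18 thick; on it aluminium stops 14 high frame a shallow pocket 154 (x) x 54 (y). End stops 12 thick, 70 wide; side lugs 8 thick, 22 long, at the corners only: the middle 110 of each long side is open to the fingers. Origin at the centre of the underside, on the bench; x lengthwise, z up.
- pocket (a point): Centre of the pocket's floor, 18 above the bench, axes as the holder's. The stone seated flat has its centre 18 above this point and its top 36 above.
- plate: Loose steel flattening plate 150 (x) x 50 (y) x 10 thick (z), about 0.35 kg, with a wooden handle bar on top: 100 long (x), 24 wide (y), from 10 to 34 above the underside, centred. Origin at the centre of its underside, z up through the handle. Starts flat on the bench, handle up.
- ear_defenders: Bystander, loose: pair of white and black ear defenders lying down, two cups 72 in diameter and 72 high side by side along y (each 18 to 66 from the origin), a thin black headband in a low arc (up to 84 to either side in y) reaching 131 towards -x. Origin on the bench midway between the cups.
- hammer: Bystander, loose: hammer lying flat, 260 long along its x, head at +x, about 100 wide at the head and under 40 high. Origin on the bench near the middle of its length.
- blade_blank: Bystander, loose: dark flat knife blank 5 thick, 38 wide, tang from -118 in x, tip at +124 in x. Origin on the bench.
- tin: Bystander, loose: closed metal tin with a green band, upright, 56 in diameter, 115 high. Origin at the centre of its underside, on the bench.
Mind the look-alikes: they are no part of the job. What is shaped like the plate but blue is not meant. What is shaped like the stone but turquoise is not meant.

How it is judged:
By the outcome, as a careful person would: the job done as asked, in the order asked, and still so for the second after the job is handed in, with the robot touching nothing.
It also fails if it takes over 72 s, if anything falls off the work surface, if the arm or the gripper's body presses on something with over 40 N, if the wrist force passes 120 N, or if a joint passes its speed limit or range.

## Working session

There is one attempt and no reset: what is moved stays moved. The work goes in short steps, each a Python script; the robot and the scene stay as the last script left them, time stands still between calls to the robot, and variables do not carry over. Pictures are saved under pics/ and viewed, at most 10 in all, crops included, and the job is handed in when it is done.

```bash
ls; mkdir -p pics; cat > h.py <<'E'
import numpy as np, cv2
from plant import arm, effector, eyes, models, monitor
from scipy.spatial.transform import Rotation as R
def cloud(name,pic=None,save=None):
    im,d=eyes.capture(name); c=eyes.camera_model(name)
    K=np.array([[c['fx'],0,c['cx']],[0,c['fy'],c['cy']],[0,0,1.]])
    v,u=np.mgrid[0:400,0:640]
    xd=np.stack([(u-c['cx'])/c['fx'],(v-c['cy'])/c['fy']],-1)
    x=xd.copy()
    for _ in range(10): x=xd/(1+c['k1']*(x**2).sum(-1,keepdims=True))
    P=np.concatenate([x*d[...,None],d[...,None]],-1)
    V=np.array(c['view']); W=(P-V[:3,3])@V[:3,:3]
    W[d<=0]=np.nan
    if save: cv2.imwrite(save,im[...,::-1])
    return im,W
E
python3 - <<'E'
from h import *
for n in("scene","top"):
    im,W=cloud(n,save=f"pics/{n}0.png"); np.savez(f"{n}0.npz",im=im,W=W)
    c=eyes.camera_model(n);print(n,np.round(np.linalg.inv(c['view'])[:3],2).tolist(),c['fx'])
    for l in("stone","holder","plate","ear_defenders","hammer","blade_blank","tin"):
        for r in models.spot_in(l,n)[:3]:
            b=np.array(r['bbox']);p=W[int(np.clip(b[1],0,399)),int(np.clip(b[0],0,639))]
            print(l,round(r['confidence'],2),b.round(),p.round())
E
```

```text
pics
scene [[0.1, 0.52, -0.85, 1633.93], [0.99, -0.03, 0.09, -78.82], [0.02, -0.85, -0.52, 785.97]] 502.1967296656076
stone 0.87 [211. 216.  46.  39.] [ 461. -246.   34.]
stone 0.87 [190. 181.  45.  31.] [ 258. -325.   34.]
holder 0.66 [303. 250.  42.  54.] [613.  -3.  20.]
plate 0.77 [434. 183.  50.  19.] [267. 446.   6.]
plate 0.74 [406. 211.  39.  33.] [430. 311.  11.]
ear_defenders 0.79 [429. 278.  72.  62.] [726. 297.   2.]
hammer 0.62 [428. 280.  73.  62.] [724. 298.  -3.]
hammer 0.58 [153. 282. 113.  29.] [ 717. -359.   24.]
blade_blank 0.87 [303. 211.  82.  10.] [407.  14.   5.]
tin 0.79 [464. 211.  25.  42.] [530. 444.  65.]
top [[-0.01, -0.99, 0.12, 304.72], [-1.0, 0.01, -0.02, 65.88], [0.02, -0.12, -0.99, 1226.5]] 461.18133723016814
stone 0.89 [465. 292.  47.  58.] [ 225. -328.   36.]
stone 0.65 [434. 214.  49.  54.] [ 431. -256.   36.]
stone 0.6 [230.  99.  61.  53.] [758. 288.   1.]
holder 0.89 [340. 154.  39.  74.] [596. -13.  15.]
plate 0.78 [215. 220.  42.  58.] [418. 318.  35.]
plate 0.61 [167. 278.  60.  29.] [270. 441.  33.]
ear_defenders 0.56 [230.  99.  56.  56.] [758. 288.   1.]
hammer 0.96 [465. 115.  93.  36.] [ 703. -359.   22.]
blade_blank 0.87 [333. 228.  88.  12.] [397.   9.   6.]
tin 0.96 [159. 184.  35.  24.] [500. 441. 118.]
```

View pics/top0.png

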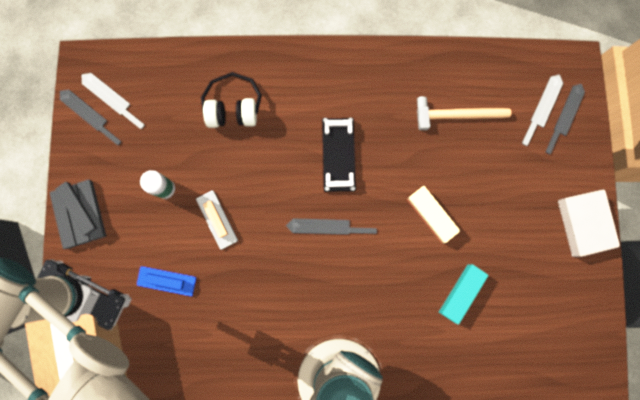

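View pics/scene0.png

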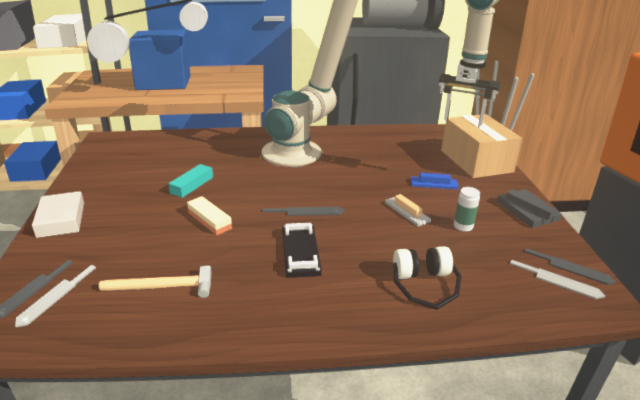

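The top view shows the real stone, cream-coloured, at (434,214). The real plate, with a wooden handle, is at (215,220) and the holder is at (340,154). The blue and turquoise look-alikes are at (167,282) and (465,292). The scene view agrees, with the stone's red underside visible at (215,222).

```bash
cat >> h.py <<'E'
def rect(pts):
    """robust rectangle of xy points: centre, long, short, yaw of long side"""
    (c,(w,h),a)=cv2.minAreaRect(pts.astype(np.float32))
    a=np.deg2rad(a)
    if w<h: w,h,a=h,w,a+np.pi/2
    a=(a+np.pi/2)%np.pi-np.pi/2
    return np.round(c,1),round(w,1),round(h,1),round(a,4)
def sel(W,lo,hi,zlo,zhi):
    return (W[...,0]>lo[0])&(W[...,0]<hi[0])&(W[...,1]>lo[1])&(W[...,1]<hi[1])&(W[...,2]>zlo)&(W[...,2]<zhi)
E
python3 - <<'E'
from h import *
for n in("top","scene"):
    z=np.load(n+"0.npz");W=z['W'];im=z['im'].astype(int)
    for nm,lo,hi,zl,zh in[("stone top",(350,-340),(520,-170),30,42),("plate all",(320,240),(510,390),5,50),("plate handle",(320,240),(510,390),26,42),
        ("holder all",(480,-80),(720,70),10,45),("stops",(480,-80),(720,70),26,40),("table",(300,-150),(380,100),-10,12)]:
        m=sel(W,lo,hi,zl,zh)
        p=W[m]; print(n,nm,m.sum(),rect(p[:,:2]),'mean',p.mean(0).round(1),'medz',np.median(p[:,2]).round(1))
    # bright aluminium by colour
    m=sel(W,(480,-80),(720,70),8,50)&(im.min(-1)>130); print('bright',m.sum(),rect(W[m][:,:2]),W[m].mean(0).round(1))
    m=sel(W,(350,-340),(520,-170),28,45)&(im[...,0]>190)&(im[...,1]>170); print('cream',m.sum(),rect(W[m][:,:2]),W[m].mean(0).round(1))
E
```

```text
top stone top 1100 (array([ 429.2, -256. ]), 151.7, 52.7, np.float64(0.6562)) mean [ 428.9 -255.2   35.9] medz 35.9
top plate all 1100 (array([420.4, 317.9]), 173.7, 143.5, np.float64(-0.0112)) mean [420.8 315.8  17.8] medz 11.5
top plate handle 374 (array([422.6, 318.2]), 100.6, 24.7, np.float64(0.4701)) mean [422.4 317.6  33.2] medz 33.2
top holder all 2320 (array([596.1,  -9.8]), 201.0, 86.7, np.float64(0.009)) mean [594.1  -9.2  20.1] medz 18.5
top stops 361 (array([597.2, -10.4]), 179.1, 69.3, np.float64(0.0047)) mean [594.9  -9.6  31.8] medz 31.8
top table 2830 (array([340. , -25.2]), 249.4, 80.0, np.float64(-1.5708)) mean [339.9 -24.2  -0. ] medz -0.1
bright 578 (array([596.1,  -8.4]), 199.9, 79.3, np.float64(0.0049)) [592.4  -8.2  27. ]
cream 1126 (array([ 429.2, -256. ]), 151.7, 52.7, np.float64(0.6562)) [ 428.6 -255.2   35.8]
scene stone top 582 (array([ 430.5, -253.8]), 155.6, 53.2, np.float64(0.6241)) mean [ 434.9 -252.2   35.9] medz 36.1
scene plate all 622 (array([420.6, 330.5]), 160.2, 122.2, np.float64(0.0316)) mean [436.5 318.   19.2] medz 13.8
scene plate handle 203 (array([424.4, 318.1]), 101.1, 28.7, np.float64(0.4424)) mean [428.6 318.2  33.2] medz 33.9
scene holder all 1708 (array([598.3,  -6.1]), 203.8, 86.4, np.float64(0.0093)) mean [608.1  -6.8  21.1] medz 19.3
scene stops 317 (array([594.6,  -6.2]), 186.6, 69.5, np.float64(0.0114)) mean [609.6  -6.6  31.5] medz 31.7
scene table 1091 (array([339.8, -25.1]), 249.5, 79.4, np.float64(1.5708)) mean [338.5 -26.8   0.7] medz 0.7
bright 502 (array([599.1,  -6. ]), 195.7, 75.0, np.float64(0.0104)) [612.9  -7.   27.8]
cream 593 (array([ 430.5, -253.8]), 155.6, 52.9, np.float64(0.6276)) [ 435.8 -251.6   35.7]
```

```bash
python3 - <<'E'
import cv2,numpy as np
a=cv2.imread('pics/top0.png');b=cv2.imread('pics/scene0.png')
f=lambda i,u,v,s:cv2.resize(i[v-s:v+s,u-s:u+s],(390,290*390//290),interpolation=cv2.INTER_CUBIC)[:290*2]
cv2.imwrite('pics/c.png',np.hstack([f(a,340,154,45),f(b,302,250,40)]))
E
```

```text
(no output)
```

View pics/c.png

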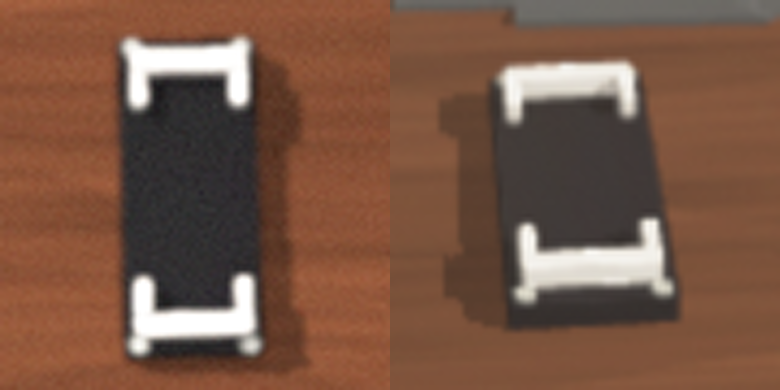

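The holder's long axis runs along world x, and the two cameras disagree by a few mm about its y position. Next I'll plan the flip: grasp tilted, stand the stone on its end, then regrasp from the red side.

```bash
cat >> h.py <<'E'
G=arm.grip_point_offset  # z of grasp point in tool frame
def tool(d,y,s=1):
    """rotation matrix: tool z = d, tool y = s*y"""
    d=np.array(d,float);d/=np.linalg.norm(d);y=s*np.array(y,float)
    y=y-d*(d@y);y/=np.linalg.norm(y)
    return np.stack([np.cross(y,d),y,d],1)
def pose(g,M): # grasp point -> TCP pose args
    return (np.array(g,float)-M[:,2]*G).tolist(), R.from_matrix(M).as_rotvec().tolist()
Z=np.array([0,0,1.])
E
python3 - <<'E'
from h import *
print('G',G)
q0=np.array(monitor.current_joint_pos())
def ik(g,d,y):
    out=[]
    for s in(1,-1):
        q=arm.solve_ik(*pose(g,tool(d,y,s))); out.append(None if q is None else np.round(q,2))
    return out
yaw=.65;u=np.array([np.cos(yaw),np.sin(yaw),0]);w=np.array([-u[1],u[0],0])
for e in(1,-1):
  for a in(0,20,30,45):
    a_=np.deg2rad(a); print('grasp1 xs=',e,a,ik((429,-255,28),np.sin(a_)*e*u-np.cos(a_)*Z,w))
for a in(-45,-30,-20,0,20,30,45):
    a_=np.deg2rad(a); print('final tilt',a,ik((597,-8,44),(np.sin(a_),0,-np.cos(a_)),(0,1,0)))
for P in[(430,-256),(500,-170),(560,-170),(560,-220),(500,150),(300,-100),(480,-230)]:
  for a in(0,20,30,45):
    a_=np.deg2rad(a);ok=[]
    for ph in range(0,360,15):
        h=np.array([np.cos(np.deg2rad(ph)),np.sin(np.deg2rad(ph)),0])
        r=ik((*P,80),np.cos(a_)*h-np.sin(a_)*Z,np.cross(Z,h))
        if any(x is not None for x in r): ok.append(ph)
    print(P,a,ok)
E
```

```text
G -18.8
grasp1 xs= 1 0 [None, array([-0.68,  0.36,  1.94, -0.  ,  0.84,  0.24])]
grasp1 xs= 1 20 [None, array([-0.94,  0.36,  2.04,  0.49,  0.82, -0.37])]
grasp1 xs= 1 30 [array([-1.07,  0.4 ,  2.08,  0.69,  0.88,  2.49]), array([-1.07,  0.4 ,  2.08,  0.69,  0.88, -0.65])]
grasp1 xs= 1 45 [array([-1.23,  0.51,  2.11,  0.9 ,  1.04,  2.15]), array([-1.23,  0.51,  2.11,  0.9 ,  1.04, -0.99])]
grasp1 xs= -1 0 [None, array([-0.68,  0.36,  1.94, -0.  ,  0.84,  0.24])]
grasp1 xs= -1 20 [array([-0.45,  0.46,  1.83, -0.36,  1.04, -2.46]), array([-0.45,  0.46,  1.83, -0.36,  1.04,  0.69])]
grasp1 xs= -1 30 [array([-0.36,  0.53,  1.78, -0.48,  1.17, -2.31]), array([-0.36,  0.53,  1.78, -0.48,  1.17,  0.83])]
grasp1 xs= -1 45 [array([-0.26,  0.66,  1.7 , -0.6 ,  1.37, -2.17]), array([-0.26,  0.66,  1.7 , -0.6 ,  1.37,  0.97])]
final tilt -45 [array([-0.09,  0.9 ,  1.07, -0.07,  1.95, -1.66]), array([-0.09,  0.9 ,  1.07, -0.07,  1.95,  1.48])]
final tilt -30 [array([-0.1 ,  0.74,  1.27, -0.05,  1.65, -1.66]), array([-0.1 ,  0.74,  1.27, -0.05,  1.65,  1.48])]
final tilt -20 [array([-0.11,  0.64, 
[... 2816 characters left out ...]
 45, 60, 75, 90, 105, 120, 135, 150, 165, 180, 195, 210, 225, 240, 255, 270]
(300, -100) 30 [30, 45, 60, 75, 90, 105, 120, 135, 150, 165, 180, 195, 210, 225, 240, 255, 270]
(300, -100) 45 [15, 30, 45, 60, 75, 90, 105, 120, 135, 150, 165, 180, 195, 210, 225, 240, 255, 270, 285]
(480, -230) 0 [15, 30, 45, 60, 75, 90, 105, 120, 135, 150, 165, 180, 195, 210, 225, 240, 300]
(480, -230) 20 [0, 15, 30, 45, 60, 75, 90, 105, 120, 135, 150, 165, 180, 195, 210, 225, 240, 255, 300]
(480, -230) 30 [0, 15, 30, 45, 60, 75, 90, 105, 120, 135, 150, 165, 180, 195, 210, 225, 240, 255, 300, 315]
(480, -230) 45 [0, 15, 30, 45, 60, 75, 90, 105, 120, 135, 150, 165, 180, 195, 210, 225, 240, 255, 270, 315, 330, 345]
```

```bash
cat >> h.py <<'E'
def rot(ax,deg): return R.from_rotvec(np.deg2rad(deg)*np.array(ax,float)).as_matrix()
E
python3 - <<'E'
from h import *
c=np.cos;s_=np.sin;D=np.deg2rad
def q(g,M):
    r=arm.solve_ik(*pose(g,M)); return r if r is None else np.round(r,2).tolist()
yaw=.65;u=np.array([c(yaw),s_(yaw),0]);w=np.array([-u[1],u[0],0])
for e in(1,-1):
 for s in(1,-1):
  for a1 in(20,30):
   M1=tool(e*s_(D(a1))*u-c(D(a1))*Z,w,s)
   q1=q((429,-255,28),M1)
   M=max((rot(w,90)@M1,rot(w,-90)@M1),key=lambda m:-e*(m[:,2]@u))
   for ph in(45,60,75,195,210,225,240):
    psi=ph-np.degrees(np.arctan2(M[1,2],M[0,2]))
    M2=rot(Z,psi)@M; q2=q((550,-200,75),M2)
    if q1 and q2: print('A',e,s,a1,ph,q1,q2,'max',max(abs(np.subtract(q1,q2))).round(2))
for a2 in(20,30):
 for ph in(15,30,45,60,75,195,210,225,240,255):
  h=np.array([c(D(ph)),s_(D(ph)),0])
  for s in(1,-1):
   M3=tool(c(D(a2))*h-s_(D(a2))*Z,np.cross(Z,h),s);q3=q((550,-200,75),M3)
   M=rot(np.cross(Z,h),90)@M3
   if M[2,2]>-.5: M=rot(np.cross(Z,h),-90)@M3
   assert M[2,2]<-.5
   hd=np.degrees(np.arctan2(M[1,2],M[0,2]))
   for f in(0,180):
    M4=rot(Z,f-hd)@M;q4=q((597,-8,46),M4)
    if q3 and q4: print('B',a2,ph,s,f,q3,q4,'max',max(abs(np.subtract(q3,q4))).round(2))
E
```

```text
A 1 1 30 45 [-1.07, 0.4, 2.08, 0.69, 0.88, 2.49] [-1.05, 0.61, 1.98, 1.07, 1.26, -1.01] max 3.5
A 1 1 30 60 [-1.07, 0.4, 2.08, 0.69, 0.88, 2.49] [-1.0, 0.68, 1.78, 0.89, 1.43, -0.97] max 3.46
A 1 1 30 75 [-1.07, 0.4, 2.08, 0.69, 0.88, 2.49] [-0.93, 0.75, 1.59, 0.75, 1.61, -0.97] max 3.46
A 1 1 30 195 [-1.07, 0.4, 2.08, 0.69, 0.88, 2.49] [-0.21, 0.96, 1.07, -0.47, 2.06, -2.06] max 4.55
A 1 1 30 210 [-1.07, 0.4, 2.08, 0.69, 0.88, 2.49] [-0.13, 0.9, 1.2, -0.59, 1.92, -2.16] max 4.65
A 1 1 30 225 [-1.07, 0.4, 2.08, 0.69, 0.88, 2.49] [-0.05, 0.84, 1.36, -0.71, 1.75, -2.23] max 4.72
A 1 1 30 240 [-1.07, 0.4, 2.08, 0.69, 0.88, 2.49] [0.01, 0.77, 1.53, -0.84, 1.56, -2.26] max 4.75
A 1 -1 20 45 [-0.94, 0.36, 2.04, 0.49, 0.82, -0.37] [-1.1, 0.72, 1.99, 1.14, 1.38, 1.98] max 2.35
A 1 -1 20 60 [-0.94, 0.36, 2.04, 0.49, 0.82, -0.37] [-1.04, 0.78, 1.78, 0.96, 1.54, 2.07] max 2.44
A 1 -1 20 75 [-0.94, 0.36, 2.04, 0.49, 0.82, -0.37] [-0.96, 0.84, 1.57, 0.81, 1.72, 2.11] max 2.48
A 1 -1 20 195 [-0.94, 0.36, 2.04, 0.49, 0.82, -0.37] [-0.2, 1.05, 1.0, -0.54, 2.2, 1.06] max 1.43
A 1 -1 20 210 [-0.94, 0.
[... 11066 characters left out ...]
B 30 240 1 180 [0.01, 0.77, 1.53, -0.84, 1.56, 0.88] [-0.1, 0.74, 1.27, -0.05, 1.65, -1.66] max 2.54
B 30 240 -1 0 [0.01, 0.77, 1.53, -0.84, 1.56, -2.26] [-0.19, 0.31, 2.16, 0.56, 0.18, -2.29] max 1.4
B 30 240 -1 180 [0.01, 0.77, 1.53, -0.84, 1.56, -2.26] [-0.1, 0.74, 1.27, -0.05, 1.65, 1.48] max 3.74
B 30 255 1 0 [0.07, 0.7, 1.72, -0.99, 1.38, 0.88] [-0.19, 0.31, 2.16, 0.56, 0.18, 0.85] max 1.55
B 30 255 1 180 [0.07, 0.7, 1.72, -0.99, 1.38, 0.88] [-0.1, 0.74, 1.27, -0.05, 1.65, -1.66] max 2.54
B 30 255 -1 0 [0.07, 0.7, 1.72, -0.99, 1.38, -2.26] [-0.19, 0.31, 2.16, 0.56, 0.18, -2.29] max 1.55
B 30 255 -1 180 [0.07, 0.7, 1.72, -0.99, 1.38, -2.26] [-0.1, 0.74, 1.27, -0.05, 1.65, 1.48] max 3.74
```

```bash
cat >> h.py <<'E'
import json
def go(g,M,v=None,sf=None):
    p,r=pose(g,M)
    return arm.move_ptp(p,r) if v is None else arm.move_straight(p,r,v=v,stop_force=sf)
def gp():
    M=R.from_rotvec(monitor.current_eef_rot()).as_matrix()
    return np.array(monitor.current_eef_pos())+M[:,2]*G,M
def stat(t=''): 
    g,M=gp(); print(t,'t',round(monitor.current_t(),2),'g',g.round(1),'gap',round(monitor.current_finger_gap(),1),'F',np.round(monitor.current_contact_force(),1))
D=np.deg2rad
yaw=.65;u=np.array([np.cos(yaw),np.sin(yaw),0]);w=np.array([-u[1],u[0],0])
M1=tool(np.sin(D(20))*u-np.cos(D(20))*Z,w,-1)
_M=max((rot(w,90)@M1,rot(w,-90)@M1),key=lambda m:-(m[:,2]@u))
M2=rot(Z,240-np.degrees(np.arctan2(_M[1,2],_M[0,2])))@_M
S=np.array([550,-200,75.])   # centre of the standing stone
E
python3 - <<'E'
from h import *
stat()
d=M1[:,2]; g=np.array([429.3,-255.2,18])-9*d
go(g-100*d,M1); stat('hover')
print(go(g,M1,120,8)); stat('at')
effector.clamp(); stat('clamp')
go(g+[0,0,150],M1,150); stat('lift')
im,W=cloud('scene',save='pics/l1.png')
E
```

```text
t 0.8 g [245.9 519.8 224.3] gap 93.9 F [-0.6 -0.5 -0.6]
hover t 3.68 g [ 400.  -277.3  120.5] gap 93.8 F [ 1.4  1.6 -0.3]
False
at t 4.67 g [ 427.1 -257.5   26.9] gap 93.9 F [-0.2 -0.3 -0.1]
clamp t 5.42 g [ 426.3 -256.2   26.5] gap 49.7 F [-2.5  0.2  3.7]
lift t 6.57 g [ 426.3 -256.5  175.4] gap 49.6 F [ 0.3  1.  -5.5]
```

```bash
python3 - <<'E'
from h import *
d=M2[:,2]; g=S-9*d
go(g+[0,0,60],M2); stat('hover')
go(g+[0,0,8],M2,80); arm.dwell(.2); stat('near')
f=monitor.current_contact_force()
print(go(g+[0,0,-6],M2,15,5)); stat('down')
im,W=cloud('scene',save='pics/s1.png'); cv2.imwrite('pics/s1c.png',cv2.resize(im[100:340,150:450,::-1],(750,600)))
E
```

```text
hover t 7.81 g [ 553.6 -193.1  137.4] gap 50.0 F [-0.3 -0.4 -4.3]
near t 8.81 g [ 554.5 -192.6   86.6] gap 49.7 F [-0.4  0.2 -4.8]
True
down t 9.44 g [ 554.3 -192.6   77.6] gap 49.8 F [0.7 0.9 4.9]
```

View pics/s1c.png

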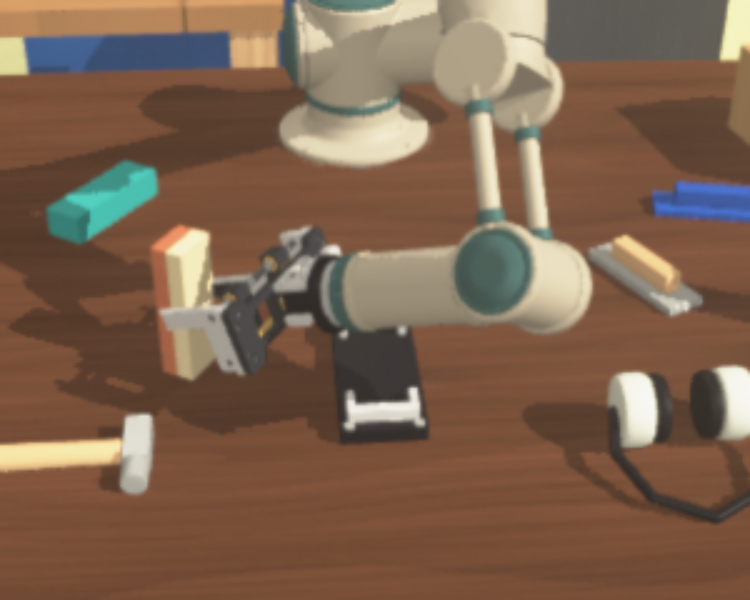

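The stone is standing upright at crop position (185,300), with the cream side towards the gripper. I'll release it, go round to the red side and regrasp.

```bash
cat >> h.py <<'E'
h3=np.array([.5,np.sqrt(.75),0])
M3=tool(np.cos(D(20))*h3-np.sin(D(20))*Z,np.cross(Z,h3),1)
E
python3 - <<'E'
from h import *
g,M=gp(); d=M[:,2]; C=g+9*d; print('stone centre',C.round(1))
json.dump(C.tolist(),open('C.json','w'))
effector.ungrasp(); stat('open')
go(g-130*d,M2,150); stat('back')
Mv=tool(-Z,np.cross(Z,h3),1)
go((C[0]-20,C[1],330),Mv); stat('via')
d3=M3[:,2]; g3=np.array([C[0],C[1],75])-10*d3
go(g3-110*d3,M3); stat('hover2')
for n in("scene","top"):
    im,W=cloud(n,save=f'pics/{n}2.png')
    m=sel(W,(480,-280),(640,-110),143,158)&(np.abs(W[...,0]-C[0])<60)&(np.abs(W[...,1]-C[1])<60); print(n,m.sum(),W[m].mean(0).round(1) if m.any() else '',rect(W[m][:,:2]) if m.any() else '')
cv2.imwrite('pics/t2c.png',cv2.resize(cv2.imread('pics/scene2.png')[100:340,130:430],(750,600)))
E
```

```text
stone centre [ 550.1 -200.    74.5]
open t 10.32 g [ 554.1 -192.3   75.1] gap 93.8 F [0.  1.1 0.3]
back t 11.35 g [614.9 -87.1 121.5] gap 94.1 F [-0.7 -0.7 -0.8]Traceback (most recent call last):
  File "<stdin>", line 7, in <module>
  File "h.py", line 38, in go
    return arm.move_ptp(p,r) if v is None else arm.move_straight(p,r,v=v,stop_force=sf)
           ~~~~~~~~~~~~^^^^^
plant.PlanningError: the arm cannot take that pose within its joint ranges
```

```bash
python3 - <<'E'
from h import *
C=np.array(json.load(open('C.json')))
g,M=gp()
d3=M3[:,2]; g3=np.array([C[0],C[1],75])-10*d3; b=g3-120*d3
print(arm.solve_ik(*pose(b+[0,0,130],M3)))
go(g+[0,0,170],M,300); stat('up')
arm.set_joints([-.45,.0,1.6,0,np.pi-1.6,1.5]); stat('via')
go(b+[0,0,130],M3); stat('hi')
go(b,M3,200); stat('hover2')
for n in("scene","top"):
    im,W=cloud(n,save=f'pics/{n}2.png')
    m=sel(W,(490,-260),(610,-140),143,158); print(n,m.sum(),W[m].mean(0).round(1) if m.any() else '',rect(W[m][:,:2]) if m.any() else '')
cv2.imwrite('pics/t2c.png',cv2.resize(cv2.imread('pics/scene2.png')[100:340,130:430],(750,600)))
E
```

```text
[-1.19512638  0.60631551  1.53334145  0.88409479  1.88425278  2.33694767]
up t 12.07 g [614.4 -87.4 290.1] gap 93.9 F [-0.2  0.1 -1.2]
via t 12.98 g [ 407.7 -120.1  320.7] gap 93.8 F [ 1.  -0.6 -0.3]
hi t 13.86 g [ 489.6 -305.7  246.9] gap 93.8 F [ 0.6  0.5 -0.1]
hover2 t 14.66 g [ 489.7 -305.3  121. ] gap 94.2 F [-0.1 -0.   1.1]
scene 212 [ 554.9 -200.   149.4] (array([ 551.5, -199.9]), 54.8, 39.7, np.float64(-0.5626))
top 325 [ 551.4 -200.8  149.8] (array([ 552.3, -201.5]), 52.4, 36.3, np.float64(-0.5232))
```

View pics/t2c.png

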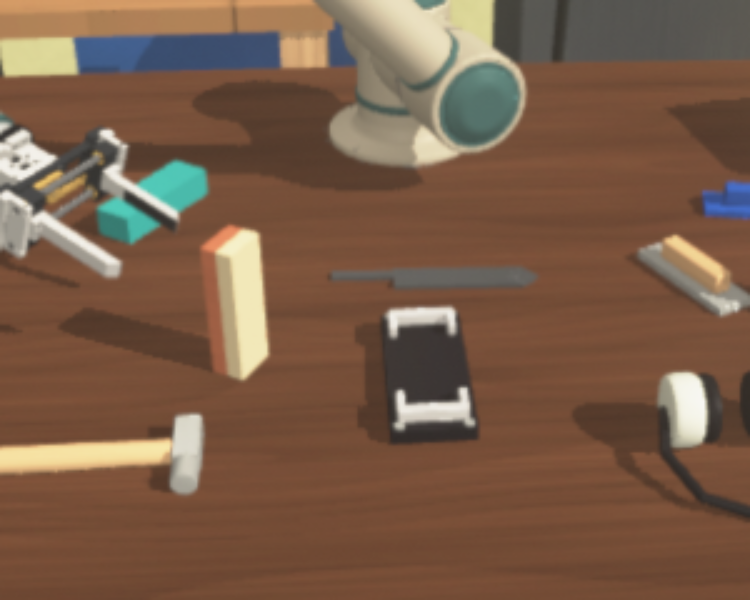

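The stone stands steady at crop position (235,300), red side towards the gripper at top left. I'll grasp it and carry it over the holder.

```bash
cat >> h.py <<'E'
hy=.009  # holder yaw
_a=np.cross(Z,h3); _M=min((rot(_a,90)@M3,rot(_a,-90)@M3),key=lambda m:m[2,2])
M4=rot(Z,np.degrees(hy-np.arctan2(_M[1,2],_M[0,2])))@_M
E
python3 - <<'E'
from h import *
C=np.array([551,-200.3,75.])
d3=M3[:,2]; g3=C-10*d3
print(go(g3,M3,120,8)); stat('at')
effector.clamp(); stat('clamp')
g,M=gp(); o=M.T@(C-g); o[1]=0; print('o',o.round(2)); json.dump(o.tolist(),open('o.json','w'))
go(g+[0,0,120],M3,150); stat('lift')
H=np.array([597,-8.,36])
go(H+[0,0,100]-M4@o,M4); stat('over')
go(H+[0,0,25]-M4@o,M4,150); arm.dwell(.2); stat('low')
for n in("scene","top"):
    im,W=cloud(n,save=f'pics/{n}3.png'); np.savez(n+'3.npz',im=im,W=W)
a=cv2.imread('pics/top3.png')[94:214,280:400];b=cv2.imread('pics/scene3.png')[180:300,240:360]
cv2.imwrite('pics/c3.png',np.hstack([cv2.resize(x,(400,400),interpolation=cv2.INTER_CUBIC) for x in(a,b)]))
E
```

```text
False
at t 15.91 g [ 546.4 -209.2   78.5] gap 94.1 F [-0.2  1.   0.6]
clamp t 16.66 g [ 546.  -208.2   78.5] gap 49.9 F [-1.4  0.2  0.3]
o [0.08 0.   9.98]
lift t 17.61 g [ 545.7 -208.1  197.5] gap 50.1 F [-0.6 -0.4 -4.7]
over t 18.62 g [591.5  -8.  143.2] gap 49.7 F [-0.3 -0.3 -4.7]
low t 19.47 g [594.5  -8.5  71.6] gap 49.5 F [ 0.1 -0.9 -4.7]
```

View pics/c3.png

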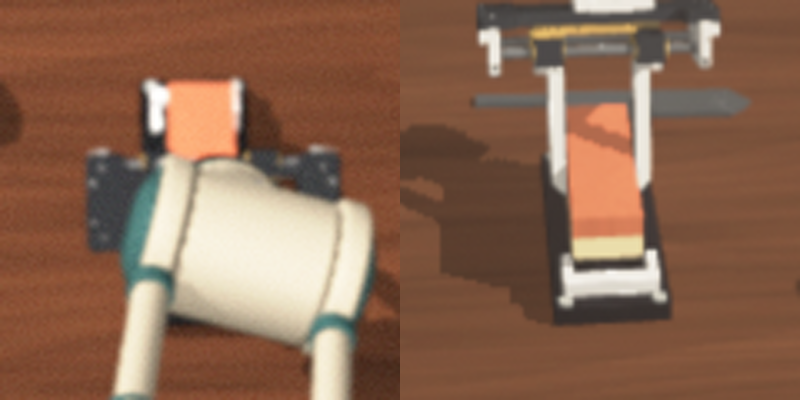

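```bash
python3 - <<'E'
from h import *
o=np.array(json.load(open('o.json')));g,M=gp();print('stone centre kin',(g+M@o).round(2), 'x axis yaw',M4[:,2].round(3), np.degrees(R.from_matrix(M.T@M4).magnitude()))
for n in("top","scene"):
    z=np.load(n+'3.npz');W=z['W'];im=z['im'].astype(int)
    red=(im[...,0]>150)&(im[...,0]-im[...,2]>70)
    m=red&sel(W,(500,-60),(700,40),70,90);p=W[m]
    print(n,'red',m.sum(),rect(p[:,:2]),'z',np.median(p[:,2]).round(1),'xmax',np.percentile(p[:,0],[90,98,100]).round(1))
    far=p[p[:,0]>p[:,0].max()-45]
    ys=[];
    for x in np.arange(far[:,0].min(),far[:,0].max()-4,5):
        q=far[abs(far[:,0]-x)<3]; ys.append((q[:,1].min(),q[:,1].max()))
    print('  y edges',np.median(ys,0).round(1),np.median(ys,0).mean().round(2))
    z0=np.load(n+'0.npz');W0=z0['W'];i0=z0['im'].astype(int)
    # stops tops in first picture: y edges of near/far groups, x extents
    m=sel(W0,(480,-80),(720,70),28,40);p=W0[m]
    for lab,q in(("far",p[p[:,0]>640]),("near",p[p[:,0]<550])):
        print('  stops',lab,len(q),'y',np.percentile(q[:,1],[0,2,50,98,100]).round(1),'x',np.percentile(q[:,0],[0,2,98,100]).round(1))
    m=sel(W0,(480,-80),(720,70),14,24)&(i0.max(-1)<90);p=W0[m]
    ys=[(q[:,1].min(),q[:,1].max()) for x in range(540,660,5) for q in [p[abs(p[:,0]-x)<4]] if len(q)>5]
    print('  board y',np.median(ys,0).round(1),np.median(ys,0).mean().round(2),'slope',np.polyfit(range(len(ys)),np.mean(ys,1),1)[0]/5)
E
```

```text
stone centre kin [597.58  -8.1   62.01] x axis yaw [ 0.342  0.003 -0.94 ] 0.10127986434477394
top red 428 (array([646. , -11.2]), 59.8, 49.4, np.float64(-0.0093)) z 80.2 xmax [669.5 674.3 675.9]
  y edges [-33.7  13.4] -10.16
  stops far 166 y [-43.3 -43.   -8.1  24.4  24.5] x [651.8 652.6 685.3 685.8]
  stops near 174 y [-45.3 -44.9 -10.4  23.7  23.8] x [507.7 507.9 540.  540.6]
  board y [-51.5  32.7] -9.42 slope 0.00830374224631097
scene red 744 (array([600.5,  -8. ]), 154.3, 50.2, np.float64(0.0064)) z 80.7 xmax [671.6 675.3 677.6]
  y edges [-31.8  16.1] -7.87
  stops far 160 y [-39.9 -39.5  -7.1  28.2  29.1] x [651.2 654.5 687.5 688.1]
  stops near 119 y [-41.8 -40.5  -7.4  26.6  27.7] x [505.1 505.8 542.6 545.3]
  board y [-48.1  34.5] -6.81 slope 0.01480102443740138
```

```bash
python3 - <<'E'
from h import *
o=np.array(json.load(open('o.json')))
H=np.array([594.8,-7.0,36])
go(H+[0,0,20]-M4@o,M4,100); arm.dwell(.2)
r=go(H+[0,0,-3]-M4@o,M4,20,6); stat('down'); g,M=gp(); print(r,'centre',(g+M@o).round(2),np.round(monitor.current_torque(),2))
im,W=cloud('scene',save='pics/scene4.png'); cloud('top',save='pics/top4.png')
m=(im[...,0].astype(int)-im[...,2]>70)&(im[...,0]>150)&sel(W,(480,-60),(700,40),45,75);print(rect(W[m][:,:2]),np.median(W[m][:,2]))
p=W[m];A=np.c_[p[:,:2],np.ones(len(p))];print(np.linalg.lstsq(A,p[:,2],rcond=None)[0][:2])
E
```

```text
down t 20.93 g [591.2  -7.   45.3] gap 49.5 F [-0.5 -0.5  4.1]
True centre [594.67  -6.99  35.97] [-0.04  0.18 -0.13]
(array([595.6,  -6.4]), 156.4, 49.7, np.float64(-0.0017)) 54.52585678986367
[-0.00947205  0.00326918]
```

The stone seated fully at the first try, with its centre at z = 35.97. Next I'll release it, measure the stone and plate unobstructed, and grasp the plate's handle.

```bash
python3 - <<'E'
from h import *
effector.ungrasp()
g,M=gp(); go(g-120*M[:,2],M,180)
arm.set_joints([.4,-.45,1.8,0,np.pi-1.35,.5]); stat('via')
for n in("scene","top"):
    im,W=cloud(n,save=f'pics/{n}5.png'); np.savez(n+'5.npz',im=im,W=W); i=im.astype(int)
    m=(i[...,0]-i[...,2]>70)&(i[...,0]>150)&sel(W,(480,-60),(700,40),45,65);p=W[m]
    A=np.c_[p[:,:2],np.ones(len(p))];print(n,'stone',m.sum(),rect(p[:,:2]),np.median(p[:,2]).round(1),np.linalg.lstsq(A,p[:,2],rcond=None)[0][:2].round(4))
    m=sel(W,(320,240),(510,390),26,42);print('handle',m.sum(),rect(W[m][:,:2]))
    m=sel(W,(340,240),(510,395),7,42)&(i.min(-1)>105);print('plate',m.sum(),rect(W[m][:,:2]))
b=np.hstack([cv2.resize(cv2.imread(f'pics/{n}5.png')[y:y+150,x:x+150],(400,400)) for n,x,y in(("top",265,80),("scene",230,170))]);cv2.imwrite('pics/c5.png',b)
for yw in(.46,.46+np.pi):
    t=tool(-Z,(-np.sin(yw),np.cos(yw),0)); print(arm.solve_ik(*pose((422.6,318.2,31),t)))
for s in(1,-1): print(arm.solve_ik(*pose((595,-7,85),tool(-Z,(-.009,1,0),s))))
E
```

```text
via t 24.51 g [111.8 122.5 365.2] gap 94.1 F [ 1.5  0.4 -0.6]
scene stone 744 (array([595.2,  -6.3]), 156.5, 50.2, np.float64(0.0043)) 54.6 [-0.0125  0.0092]
handle 203 (array([424.2, 319.4]), 104.0, 30.7, np.float64(0.4523))
plate 439 (array([427.4, 315.3]), 151.9, 52.2, np.float64(0.5669))
top stone 1065 (array([594.3,  -9.4]), 148.3, 50.2, np.float64(-0.0156)) 54.0 [-0.0005  0.0005]
handle 368 (array([422.7, 318.3]), 100.7, 25.1, np.float64(0.465))
plate 985 (array([422.2, 318. ]), 150.8, 50.8, np.float64(0.4673))
[ 5.13821509e-01  3.91141722e-01  1.87588379e+00 -4.44089210e-16
  8.74567140e-01 -1.51697482e+00]
[ 5.13821509e-01  3.91141722e-01  1.87588379e+00 -8.88178420e-16
  8.74567140e-01  1.62461784e+00]
[-1.28660794e-01  4.12030515e-01  1.66575152e+00 -4.44089210e-16
  1.06381062e+00 -1.70845688e+00]
[-1.28660794e-01  4.12030515e-01  1.66575152e+00 -8.88178420e-16
  1.06381062e+00  1.43313578e+00]
```

View pics/c5.png

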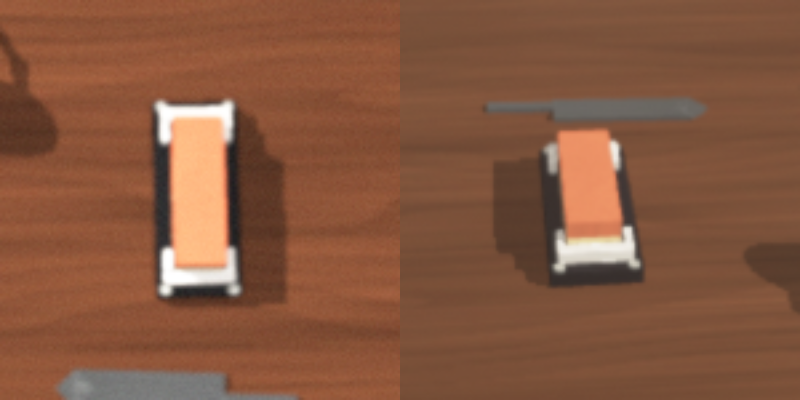

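The stone sits in the holder with its red face up. Now the plate.

```bash
python3 - <<'E'
from h import *
yw=.466+np.pi
P=np.array([422.3,318.0,31.5]); t=tool(-Z,(-np.sin(yw),np.cos(yw),0))
go(P+[0,0,90],t); print(go(P,t,120,8)); stat('at')
effector.clamp(); stat('clamp'); g,M=gp()
json.dump((M.T@(np.array([P[0],P[1],0])-g)).tolist(),open('po.json','w'))
go(g+[0,0,120],t,150); stat('lift')
t2=tool(-Z,(-.009,1,0),-1)
B=np.array([594.67,-6.99,54+31.5])
go(B+[0,0,80],t2); go(B+[0,0,12],t2,120); arm.dwell(.2); stat('over')
for n in("scene","top"):
    im,W=cloud(n,save=f'pics/{n}6.png'); np.savez(n+'6.npz',im=im,W=W)
    for lab,a,b in(("plate top",70,82),("handle",90,110)):
        p=W[sel(W,(490,-60),(700,45),a,b)]; print(n,lab,len(p),rect(p[:,:2]) if len(p) else '',np.percentile(p[:,0],[0,2,98,100]).round(1) if len(p) else '')
a=cv2.imread('pics/top6.png')[94:214,280:400];b=cv2.imread('pics/scene6.png')[190:290,250:350]
cv2.imwrite('pics/c6.png',np.hstack([cv2.resize(x,(400,400),interpolation=cv2.INTER_CUBIC) for x in(a,b)]))
E
```

```text
False
at t 27.12 g [422.9 318.3  32.2] gap 94.2 F [0.  0.2 0.2]
clamp t 28.2 g [422.1 318.3  31.4] gap 24.1 F [-1.   1.3 -0.9]
lift t 29.15 g [421.3 317.7 150.4] gap 23.5 F [-0.5 -0.5 -2.8]
over t 31.44 g [595.4  -7.   98.5] gap 23.9 F [-0.5  0.  -2.7]
scene plate top 343 (array([599.3,  -6.6]), 150.4, 49.9, np.float64(0.0127)) [524.4 535.2 673.4 674.6]
scene handle 315 (array([597.8,  -4.5]), 104.2, 46.6, np.float64(-0.3057)) [542.6 550.7 647.8 648.8]
top plate top 48 (array([582. , -10.2]), 48.9, 14.2, np.float64(1.5631)) [574.7 574.8 589.  589.2]
top handle 87 (array([584.6, -13.3]), 33.2, 28.1, np.float64(-0.4371)) [571.7 571.9 600.5 601.7]
```

View pics/c6.png

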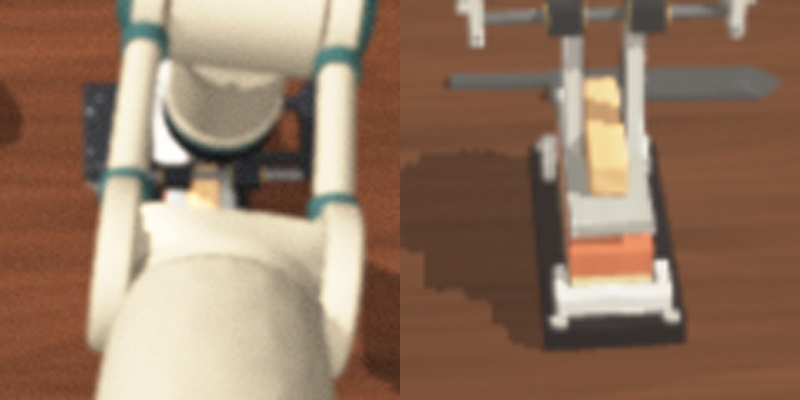

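```bash
cat >> h.py <<'E'
def proj(n,P):
    c=eyes.camera_model(n);V=np.array(c['view']);p=np.asarray(P)@V[:3,:3].T+V[:3,3]
    x=p[...,:2]/p[...,2:];x=x*(1+c['k1']*(x**2).sum(-1,keepdims=True))
    return x*[c['fx'],c['fy']]+[c['cx'],c['cy']]
def edge(n,im,z,axis,along,rng,step=.25,ch=None):
    """edge positions: profile along `axis` over rng at plane z, for each value of the other axis"""
    s=np.arange(rng[0],rng[1],step);out=[]
    gray=im[...,ch].astype(np.float32) if ch is not None else im.astype(np.float32).mean(-1)
    prof=0
    for a in along:
        P=np.zeros((len(s),3));P[:,axis]=s;P[:,1-axis]=a;P[:,2]=z
        uv=proj(n,P).astype(np.float32)
        prof=prof+cv2.remap(gray,uv[None,:,0],uv[None,:,1],cv2.INTER_LINEAR)[0]
    prof=cv2.GaussianBlur((prof/len(along))[None],(0,0),1/step)[0]
    g=np.gradient(prof,s)
    k=np.argsort(-abs(g)); pk=[i for i in range(2,len(s)-2) if abs(g[i])>=abs(g[i-1]) and abs(g[i])>abs(g[i+1])]
    pk=sorted(pk,key=lambda i:-abs(g[i]))[:3]
    return [(round(s[i],2),round(float(g[i]),1)) for i in pk]
E
python3 - <<'E'
from h import *
i5=np.load('scene5.npz')['im'];i6=np.load('scene6.npz')['im'];g,M=gp();zt=g[2]-31.4+10
print(zt,(g+M@np.array(json.load(open('po.json')))).round(2))
for ch in(None,1):
  print('stone front x',edge('scene',i5,54,0,np.arange(-22,12,4),(655,690),ch=ch))
  print('plate top front x',edge('scene',i6,zt,0,np.arange(-22,12,4),(655,690),ch=ch))
  print('plate bottom front x',edge('scene',i6,zt-10,0,np.arange(-22,12,4),(655,690),ch=ch))
  for x in(655,665):
    xs=np.arange(x-4,x+5,2)
    for r in((-45,-22),(8,30)):
        print(x,'stone y',edge('scene',i5,54,1,xs,r,ch=ch)[:2],'plate y',edge('scene',i6,zt,1,xs,r,ch=ch)[:2])
E
```

```text
76.8150749420092 [595.17  -7.43  66.77]
stone front x [(np.float64(669.75), -2.5), (np.float64(688.25), 2.2), (np.float64(657.25), 0.1)]
plate top front x [(np.float64(682.25), -4.4), (np.float64(671.0), -3.9), (np.float64(656.75), 0.1)]
plate bottom front x [(np.float64(668.75), -4.4), (np.float64(678.0), 4.1), (np.float64(657.75), -3.8)]
655 stone y [(np.float64(-33.75), 15.8), (np.float64(-43.25), -0.1)] plate y [(np.float64(-31.0), 16.5), (np.float64(-44.5), -0.0)]
655 stone y [(np.float64(19.25), -22.3), (np.float64(28.25), 2.1)] plate y [(np.float64(18.75), -29.9), (np.float64(27.25), 5.5)]
665 stone y [(np.float64(-33.25), 14.6), (np.float64(-42.5), -0.1)] plate y [(np.float64(-30.5), 19.7), (np.float64(-23.75), 0.7)]
665 stone y [(np.float64(18.75), -18.8), (np.float64(28.25), 1.6)] plate y [(np.float64(18.75), -25.2), (np.float64(27.25), 6.0)]
stone front x [(np.float64(688.25), 3.2), (np.float64(669.75), -2.9), (np.float64(657.25), 0.1)]
plate top front x [(np.float64(682.25), -6.5), (np.float64(671.0), -4.0), (np.float64(657.0), 0.1)]
plate bottom front x [(np.float64(668.75), -6.5), (np.float64(657.75), -3.9), (np.float64(678.25), 3.8)]
655 stone y [(np.float64(-34.25), 13.4), (np.float64(-43.5), -0.1)] plate y [(np.float64(-31.25), 18.9), (np.float64(-44.0), -0.1)]
655 stone y [(np.float64(19.0), -19.1), (np.float64(28.25), 1.8)] plate y [(np.float64(18.75), -30.9), (np.float64(27.25), 4.7)]
665 stone y [(np.float64(-34.25), 11.9), (np.float64(-42.5), -0.1)] plate y [(np.float64(-30.5), 21.4), (np.float64(-23.75), 0.7)]
665 stone y [(np.float64(18.75), -16.2), (np.float64(28.25), 1.3)] plate y [(np.float64(18.75), -26.1), (np.float64(27.25), 5.2)]
```

Front edges agree within about 1 mm and the +y edges within 0.3 mm, so I'll lower the plate.

```bash
python3 - <<'E'
from h import *
t2=tool(-Z,(-.009,1,0),-1)
B=np.array([594.8,-7.0,54+31.5])
go(B+[0,0,5],t2,40); arm.dwell(.3); stat('near')
print(go(B+[0,0,-5],t2,15,4)); stat('down'); arm.dwell(.2)
effector.ungrasp(); arm.dwell(.3); stat('open')
g,M=gp(); go(g+[0,0,130],t2,150)
arm.set_joints([.6,-.45,1.8,0,np.pi-1.35,.5]); stat('away')
for n in("scene","top"):
    im,W=cloud(n,save=f'pics/{n}7.png'); np.savez(n+'7.npz',im=im,W=W)
    p=W[sel(W,(490,-60),(700,45),58,70)];print(n,len(p),rect(p[:,:2]),np.median(p[:,2]).round(1))
    p=W[sel(W,(490,-60),(700,45),80,100)];print('handle',len(p),rect(p[:,:2]),np.median(p[:,2]).round(1))
i5=np.load('top5.npz')['im'];i7=np.load('top7.npz')['im']
ys=np.arange(-24,-17,1)
for lab,im,z in(('stone',i5,54),('plate',i7,64)):
    for ch in (0,):
        print(lab,'x near',edge('top',im,z,0,ys,(508,535),ch=ch)[:2],'x far',edge('top',im,z,0,ys,(655,682),ch=ch)[:2])
        for x in(550,595,640): print(lab,x,'y',edge('top',im,z,1,np.arange(x-8,x+9,2),(-42,-24),ch=ch)[:1],edge('top',im,z,1,np.arange(x-8,x+9,2),(7,28),ch=ch)[:1])
c=[cv2.resize(cv2.imread(f'pics/{n}7.png')[y:y+100,x:x+100],(400,400),interpolation=cv2.INTER_CUBIC) for n,x,y in(("top",290,104),("scene",250,195))];cv2.imwrite('pics/c7.png',np.hstack(c))
E
```

```text
near t 32.17 g [594.9  -7.   90.6] gap 23.4 F [ 0.5  0.1 -3.8]
True
down t 32.61 g [594.9  -7.   85.4] gap 23.7 F [-0.5 -0.4  4.8]
open t 34.27 g [593.7  -6.8  84.1] gap 93.9 F [-0.1  0.4  0.2]
away t 37.27 g [ 85.4 142.4 365.5] gap 94.3 F [-0.9 -0.3  0.3]
scene 464 (array([596.8,  -6.4]), 157.7, 50.3, np.float64(0.0086)) 64.6
handle 243 (array([597.5,  -6.4]), 105.4, 24.2, np.float64(0.0049)) 88.3
top 719 (array([595.6,  -9.8]), 149.7, 50.5, np.float64(0.0084)) 63.9
handle 368 (array([596. ,  -9.8]), 100.7, 23.3, np.float64(-0.0141)) 87.9
stone x near [(np.float64(519.25), 9.2), (np.float64(514.5), -4.8)] x far [(np.float64(679.5), -28.3), (np.float64(671.0), 0.3)]
stone 550 y [(np.float64(-36.5), 35.6)] [(np.float64(19.75), -31.7)]
stone 595 y [(np.float64(-35.75), 35.5)] [(np.float64(19.75), -34.9)]
stone 640 y [(np.float64(-36.25), 24.5)] [(np.float64(19.0), -20.6)]
plate x near [(np.float64(520.75), 11.4), (np.float64(514.0), -8.5)] x far [(np.float64(676.75), -27.5), (np.float64(669.75), 0.5)]
plate 550 y [(np.float64(-35.5), 21.0)] [(np.float64(20.0), -28.5)]
plate 595 y [(np.float64(-34.75), 22.5)] [(np.float64(19.75), -28.4)]
plate 640 y [(np.float64(-39.75), 14.6)] [(np.float64(17.75), -11.0)]
```

View pics/c7.png

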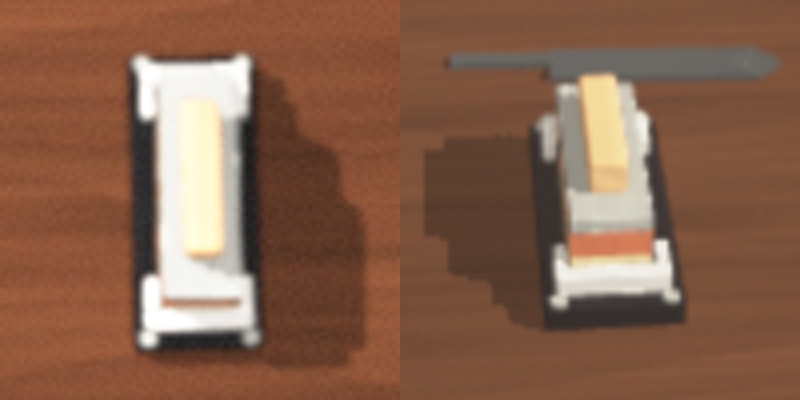

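The plate lies level on the stone with its handle up. It may be about 1 mm too far in +x, so I'll check that more precisely on the saved pictures.

```bash
python3 - <<'E'
from h import *
L={n+k:np.load(f'{n}{k}.npz') for n in('top','scene') for k in'57'}
ys=np.arange(-24,10,2)
for n in('scene','top'):
  i7=L[n+'7']['im'];i5=L[n+'5']['im']
  for ch in(1,2):
    print(n,'front: stone z54',edge(n,i5,54,0,ys,(655,684),ch=ch)[:3],'plate z64',edge(n,i7,64,0,ys,(655,684),ch=ch)[:3],'plate z54',edge(n,i7,54,0,ys,(655,684),ch=ch)[:3])
    print(n,'near: stone z54',edge(n,i5,54,0,ys,(510,532),ch=ch)[:3],'plate z64',edge(n,i7,64,0,ys,(510,532),ch=ch)[:3],'z54',edge(n,i7,54,0,ys,(510,532),ch=ch)[:3])
# depth-only ends: median over y strips of extreme x on the flat top
for n,k,z in(('top','5',54),('top','7',64),('scene','5',54),('scene','7',64)):
    W=L[n+k]['W'];p=W[sel(W,(490,-40),(700,30),z-2.5,z+2.5)]
    e=[(q[:,0].min(),q[:,0].max()) for y in range(-30,16,3) for q in[p[abs(p[:,1]-y)<2]] if len(q)>8]
    print(n,k,np.median(e,0).round(1),np.median(e,0).mean().round(1))
E
```

```text
scene front: stone z54 [(np.float64(669.5), -2.9), (np.float64(657.0), 0.1), (np.float64(682.5), 0.0)] plate z64 [(np.float64(681.75), -5.9), (np.float64(670.75), -4.7), (np.float64(661.75), 0.1)] plate z54 [(np.float64(669.25), -6.3), (np.float64(657.5), -4.6), (np.float64(682.75), 0.0)]
scene near: stone z54 [(np.float64(519.5), 6.9)] plate z64 [(np.float64(512.0), 7.2), (np.float64(517.5), 4.8), (np.float64(529.5), -0.6)] z54 [(np.float64(518.5), -1.3), (np.float64(510.75), 0.3), (np.float64(529.5), -0.2)]
scene front: stone z54 [(np.float64(669.75), -1.9), (np.float64(657.0), 0.1), (np.float64(681.5), 0.0)] plate z64 [(np.float64(681.75), -8.0), (np.float64(670.75), -4.3), (np.float64(661.0), 0.1)] plate z54 [(np.float64(669.5), -8.7), (np.float64(657.5), -4.3), (np.float64(682.75), 0.0)]
scene near: stone z54 [(np.float64(519.5), 4.6), (np.float64(510.75), -0.1)] plate z64 [(np.float64(518.25), 3.8), (np.float64(512.25), 3.3), (np.float64(529.5), -0.6)] z54 [(np.float64(518.5), -1.2), (np.float64(510.75), 0.2), (np.float64(529.5), -0.2)]
top front: stone z54 [(np.float64(679.75)
[... 521 characters left out ...]
(530.25), -0.1)]
top front: stone z54 [(np.float64(679.75), -32.8), (np.float64(668.5), 20.7), (np.float64(658.0), -0.1)] plate z64 [(np.float64(676.5), -30.0), (np.float64(656.5), 1.0), (np.float64(667.75), 0.7)] plate z54 [(np.float64(679.75), -29.7), (np.float64(657.25), 2.6), (np.float64(671.0), 0.7)]
top near: stone z54 [(np.float64(516.0), -19.3), (np.float64(522.5), 5.3), (np.float64(529.25), -0.5)] plate z64 [(np.float64(520.0), 23.0), (np.float64(514.0), -19.5), (np.float64(528.75), -0.3)] z54 [(np.float64(522.0), 22.8), (np.float64(515.75), -19.5), (np.float64(530.25), -0.2)]
top 5 [522.7 670. ] 596.3
top 7 [522.  669.4] 595.7
scene 5 [522.5 672. ] 597.2
scene 7 [582.2 672.9] 627.5
```

```bash
python3 - <<'E'
from h import *
arm.job_done(); stat('done')
E
```

```text
the job is handed in; nothing more can be done
the job is handed in; nothing more can be done
```

The job is handed in: the stone is turned over and seated fully in the holder with its red face up, and the plate lies on it handle up, edges flush to about 1 mm by camera, at about 37 s of the 72 s. The arm never went near the bystanders, though I did not measure their positions again at the end.

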